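# Wind back a sprung belt tensioner and pin it for refitting

### The arm

A 7-joint arm with a two-finger parallel gripper is mounted at the origin on a cart in front of the work surface, level with it; the furniture and walls round the work are solid. World frame = base frame: x ahead of the robot, y to its left, z up, the work surface at z = 0. Lengths are in m, angles in rad, forces in N, time in s.
With the tool pointing down it reaches from about 0.425 to 0.875 m from the base axis. Payload 4.7 kg.
Tool frame: the origin (TCP) lies midway between the tips of the shut fingers; the grasp point (between the pads) lies 19 mm behind it; z points along the fingers, y is the line along which they close (so a half turn about z gives the same grasp; the last joint's range is limited). The gripper opens to 87 mm and grips with 3 to 60 N. Pads are 19 mm wide; open, the fingers measure 117 mm over their backs; the gripper's body (75 mm by 190 mm) begins 51 mm behind the grasp point.
Start: joints at [1.148, 0.321, -0.07, 1.45, 0.023, 1.371, -0.057], TCP at [0.275, -0.589, 0.184] pointing down, gripper open.
Joint ranges: [-2.86, 2.86], [-0.3, 2.09], [-1.38, 1.24], [0.06, 2.45], [-1.56, 4.7], [0.09, 2.05], [-2.69, 2.69]. Speed limits (rad/s): [2.57, 2.57, 3.14, 3.14, 3.14, 3.14, 3.14].

### API

Orientations are given as a rotation vector (axis times angle).
In Python, from bench import ctrl gives the robot as it stands. The module is installed in compiled form; this text tells all that it offers.
- The arm moves only by the shell command python3 -m handwheel 'ROWS' [FORCE]. ROWS is JSON, a list of rows, each a list of 7 numbers: the finger opening in m, from 0 to 0.087, then the shift along the tool's x, y, z in m, then the turn, a rotation vector about the tool's x, y, z in degrees. A call has 1 to 12 rows; each row shifts and turns the commanded pose from where the row before left it, along the tool's axes as they then stand; what a row does not reach is not made up. A row lasts 1/8 s, in which the tool goes at most 62.5 mm and 10.7 degrees, less where a joint would pass 70% of its speed; a pose out of reach is approached as far as the arm can. A call is refused whole if a number of a shift passes 0.0625 or a number of a turn 10.7, either way. A call with a gripper value outside its range is refused whole. The fingers move at their own pace and stop on an object; FORCE is the grip in N (left out, the last holds). Time passes only in rows, so rows that do not move let the fingers close. It gives the time, the measured TCP pose, the force, the opening and the grip force at its end, in the units of the state.
- ctrl.get_state(): the state, without advancing time (a new reading comes with each control period).
- ctrl.get_image(name): name is "side" or "top" or "wrist"; returns (picture, depth): 400x640x3 uint8, blue, green, red; 400x640 float32, m along the optical axis (not along the pixel's ray), 0 where there is no reading.
- ctrl.camera_info(name): a dict with "intrinsics" (3x3 intrinsics, pixels), "R" (3x3) and "t" (3): a world point X has camera coordinates R X + t. Camera axes: x right, y down, z forward; pixel columns grow to the right and rows downward; lengths in m; the calibration is good to about 2 mm. A picture is of the moment at which its call begins: read the wrist's pose just before it. camera_info takes no time and is no camera call; for the wrist camera it gives the pose at the moment of the call.
- ctrl.close_job(): hands the job in; it is judged then, once.
The state is a dict: "time": time; "joint_positions": joint angles; "qd": joint speeds; "joint_torque": joint torques, N m; "position": TCP position; "tool_rot": TCP orientation; "ft_force": force on the tool from outside, world axes, zero at the start; "torque": the same for the moment, N m; "grip_width": opening from 0.0 (shut) to 1.0 (fully open); "grip_force": force on a finger pad.
Only numpy, scipy, OpenCV 4.12 (cv2) and the standard library are available. Lean on these libraries where they do the work, as an engineer would, in place of code of your own. Each camera call takes 0.05 s, during which the arm holds its last target. There are 200 camera calls.

### The job

The planer's belt tensioner, screwed to the plywood board, has to be locked back before it is refitted: take the locking pin (the one with the flat tab head) out of the pin block, put its nose through the lug hole of the swing arm, swing the arm back against its spring until you feel the hole in the lock plate underneath, and drop the pin in fully home so that it holds the arm there by itself when you let go. Feel for the hole without forcing the pin, do not let the arm fly back, and leave the short pin and the other things on the bench where they are.

Things in the scene. Friction and masses are not known exactly. Their poses are not given: they have to be found in the camera images.
- tensioner: Fixed belt tensioner on an 18 mm plywood board (150 mm in x, 310 mm in y). Origin on the bench below the arm's pivot, z up. A grey swing arm 8 mm thick turns about the vertical pivot: on the +y side it carries a steel idler wheel (66 mm across, 95 mm from the pivot, top at z = 92 mm), on the -y side it ends in a lug with a hole. Within 65 mm of the lug's path nothing stands above z = 62 mm.
- tension_arm (a joint): Swing of the arm in rad: 0 at rest against its stop, growing clockwise seen from above (the lug moves towards the tensioner's -x side); far stop at 0.80. A linear spring drives it back to 0: about 4 N at the lug hole at rest, 6 to 9.5 N at the lock position. Let go unlocked, it flies back. At swing q the lug hole lies at bearing -1.309 - q rad from the tensioner's +x axis, 75 mm from the pivot.
- lug_hole (a point): Centre of the upper mouth of the 13 mm through hole in the arm's round lug (32 mm across, 8 mm thick, upper face 54 mm above the bench); moves with the arm.
- lock_zone (a point): Point on top of the steel lock plate (43 mm above the bench, 3 mm under the lug; 42 mm wide, 112 mm long along the swing, 16 mm thick, 9 mm of free space beneath). Its 12 mm through hole lies 75 mm from the pivot, but anywhere up to 0.20 rad of swing either side of this point (arm at 0.24 to 0.69 rad), as the clamped plate differs on each unit: feel or look for it.
- locking_pin: Loose steel pin, about 80 g, upright in the block. Origin: centre of its collar's underside, z up the pin. Below it a 10 mm round shank 32 mm long, with a 2 mm chamfer to a flat 9 mm nose; above it a 21 mm collar 5 mm thick, then a flat tab head, 16 mm thick in the pin's x, 30 mm wide in its y, 5 to 41 mm above the origin: grip it across the 16 mm.
- pin_tip (a point): Nose of the locking pin, on its axis 32 mm below its origin. With the nose on the lock plate the pin's origin is 21 mm above the lug's upper face; fully home the collar rests on the lug and the nose is 22 mm above the bench. The shank is oiled: while the arm is held back, friction at the lug resists its sliding by only 1 to 3 N.
- short_pin: The other pin in the block: the same 10 mm shank and collar but only 18 mm of shank and a round knob head 26 mm across, 38 mm high. Too short to lock the arm; to be left alone.
- pin_block: Fixed hardwood block, 50 x 124 x 42 mm, origin at the centre of its underside; two 12 mm through holes 30 mm either side of the centre along its y. The pins stand in them with their collars on its top, either one in either hole.
- hex_keys: Bystander: folding hex key set, 20 x 111 x 24 mm, on the bench between block and board; origin at the centre of its underside.
- off_cut: Bystander: hardwood off-cut, 45 x 70 x 19 mm; origin at the centre of its underside.
- brush: Bystander: bench brush, 230 mm long; origin at the centre of its underside.
- measure: Bystander: tape measure, 39 x 91 x 66 mm; origin at the centre of its underside.
- pencil: Bystander: carpenter's pencil, 180 mm long; origin at the centre of its underside.
Not all that is in view belongs to the job. There is more than one size of the pin_block; the job needs the larger.

How it is judged:
By the outcome, as a careful person would: the job done as asked, in the order asked, and still so for the second after the job is handed in, with the robot touching nothing.
It also fails if it takes over 72 s, if anything falls off the work surface, if the arm or the gripper's body presses on something with over 40 N, if the wrist force passes 120 N, or if a joint passes its speed limit or range.

## Working session

There is one attempt and no reset: what is moved stays moved. The work goes in short steps, Python scripts to look and compute and a shell command to move; the robot and the scene stay as the last step left them, time stands still between calls to the robot, and variables do not carry over. Pictures are saved under pics/ and viewed, at most 10 in all, crops included, and the job is handed in when it is done.

```bash
mkdir -p pics; cat > h.py <<'E'
import numpy as np, cv2
from bench import ctrl
from scipy.spatial.transform import Rotation as R
def cam(n):
    c=ctrl.camera_info(n); return np.array(c["intrinsics"]),np.array(c["R"]),np.array(c["t"])
def ray(c,u,v,z):
    K,Rm,t=c; o=-Rm.T@t; d=Rm.T@np.linalg.inv(K)@np.array([u,v,1.]); return o+d*(z-o[2])/d[2]
def proj(c,X):
    K,Rm,t=c; p=K@(Rm@np.array(X)+t); return p[:2]/p[2]
def cloud(c,d):
    K,Rm,t=c; v,u=np.mgrid[:400,:640]; P=np.stack([(u-K[0,2])/K[0,0]*d,(v-K[1,2])/K[1,1]*d,d],-1)
    return (P-t)@Rm
E
python3 - <<'E'
from h import *
s=ctrl.get_state(); print(s)
for n in("top","side"):
    c=cam(n); im,d=ctrl.get_image(n); cv2.imwrite(f"pics/{n}0.png",im); np.savez(f"{n}0.npz",im=im,d=d,K=c[0],R=c[1],t=c[2]); print(n,c)
E
```

```text
{'time': 0.0, 'joint_positions': array([ 1.14811075,  0.32179972, -0.07008228,  1.45167636,  0.02262748,
        1.37078828, -0.05689303]), 'qd': array([ 2.94253522e-04,  4.98045391e-04,  2.54643556e-04,  7.28312664e-04,
        3.56835155e-04, -6.43505111e-05,  2.62935548e-03]), 'joint_torque': array([-9.28969166e-04, -4.91285312e+01, -4.04507238e-01, -3.12526023e+01,
       -6.41303463e-02,  4.35921131e-02,  1.64976359e-04]), 'position': array([ 0.27464488, -0.58843829,  0.182776  ]), 'tool_rot': array([-3.06519052e+00, -6.80330720e-01,  8.32915553e-04]), 'ft_force': array([-0.29787921, -0.01529222, -0.20162115]), 'torque': array([ 0.05930156, -0.01450739,  0.0216263 ]), 'grip_force': 0.0, 'grip_width': 0.9985042705687522}
top (array([[431.10892499,   0.        , 321.71086113],
       [  0.        , 431.10892499, 192.58819055],
       [  0.        ,   0.        ,   1.        ]]), array([[-0.00142554, -0.99998337, -0.00558839],
       [-0.98512918,  0.00236446, -0.17179901],
       [ 0.17180936,  0.00526038, -0.98511617]]), array([-0.06333664,  0.57345953,  1.20339701]))
side (array([[367.63812694,   0.        , 317.26970118],
       [  0.        , 367.63812694, 198.71174662],
       [  0.        ,   0.        ,   1.        ]]), array([[ 0.99991367,  0.01266592, -0.00349581],
       [ 0.00131877, -0.36145174, -0.93238989],
       [-0.01307314,  0.93230479, -0.36143724]]), array([-0.56259549,  0.04900153,  1.29251271]))
```

View pics/top0.png

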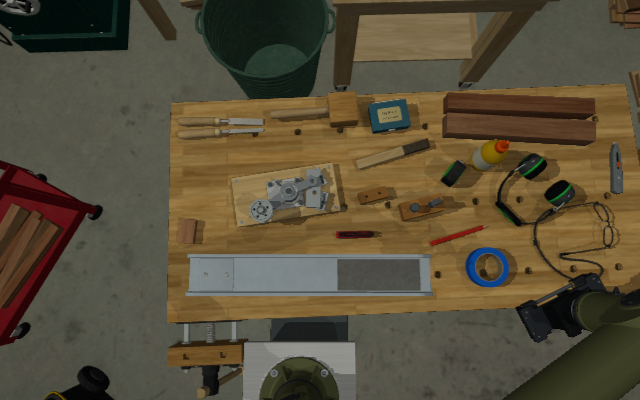

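View pics/side0.png

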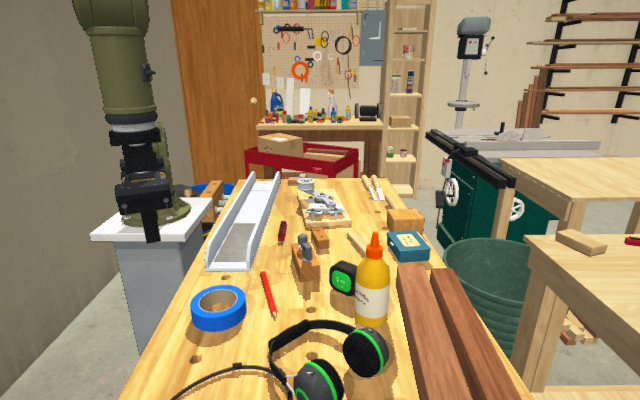

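The top view shows the board with the tensioner at about (288,193). The idler is at (261,210), so tensioner +y points image-left and down. There are two wooden blocks: (425,207) holds pins, and (375,195) is a smaller one. I'll take an enlarged crop of both views.

```bash
python3 - <<'E'
import cv2,numpy as np
t=np.load("top0.npz")["im"];s=np.load("side0.npz")["im"]
a=cv2.resize(t[150:260,225:485],(800,338),interpolation=cv2.INTER_CUBIC)
b=cv2.resize(s[170:290,250:420],(368,260),interpolation=cv2.INTER_CUBIC)
c=np.zeros((600,800,3),np.uint8);c[:338]=a;c[340:600,:368]=b
cv2.imwrite("pics/c0.png",c)
E
```

```text
(no output)
```

View pics/c0.png

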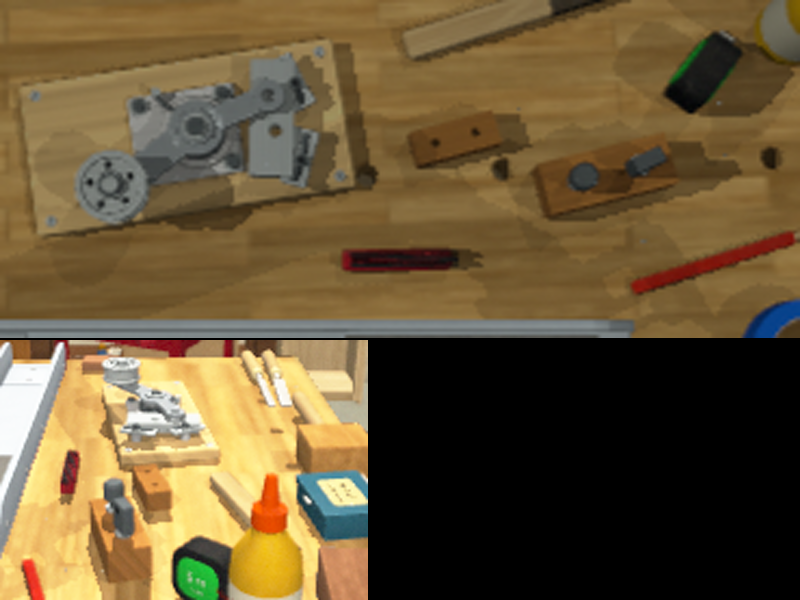

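Candidates for the locking pin in the top view: the flat tab head at (436,202), the round knob at (414,207), which is the short pin, and the empty small block at (375,195). I choose the flat tab in the larger block. The crop also shows the lock plate hole at about (314,192) and the lug at about (312,181).

```bash
python3 - <<'E'
from h import *
f=np.load("top0.npz");c=(f["K"],f["R"],f["t"]);P=cloud(c,f["d"]);im=f["im"]
P[f["d"]==0]=np.nan
def rect(m,z,k=1):
    n,l,st,ce=cv2.connectedComponentsWithStats(m.astype(np.uint8))
    for i in range(1,n):
        if st[i,4]<12: continue
        cs=np.argwhere(l==i)[:,::-1]
        r=cv2.minAreaRect(np.array([ray(c,u,v,z)[:2]*1000 for u,v in cs],np.float32)); 
        print(i,st[i,4],ce[i].round(1),r, np.nanmedian(P[l==i][:,2]).round(4))
box=np.zeros((400,640),bool);box[185:225,395:455]=1
Z=P[...,2]
print("heads");rect(box&(Z>.070)&(Z<.095),.082)
print("block");rect(box&(Z>.030)&(Z<.1),.042)
b2=np.zeros((400,640),bool);b2[155:235,225:348]=1
print("board");rect(b2&(Z>.012),.018)
print("wheel");rect(b2&(Z>.083)&(Z<.1),.092)
print("smallblk");
b3=np.zeros((400,640),bool);b3[175:212,350:400]=1;rect(b3&(Z>.012),.03)
g=lambda x,y,z:ray(c,225+x*.325-.4,150+y*.3254-.4,z)
print("pivot",g(195,126,.06),"wheel",g(110,184,.092),"lug",g(267,95,.054),"hole",g(274,130,.043))
print("tab",g(648,160,.083),"knob",g(583,177,.080))
for n,(x,y) in dict(tab=(648,160),knob=(583,177),piv=(195,126),lug=(257,98),plate=(262,150)).items():
    u,v=int(225+x*.325),int(150+y*.325);print(n,P[v,u])
E
```

```text
heads
1 64 [434.9 201.6] ((541.4450073242188, -383.50439453125), (14.979768753051758, 32.072479248046875), 26.19667625427246) 0.0819
2 68 [414.5 206.8] ((527.3460693359375, -325.2815856933594), (23.518579483032227, 24.409767150878906), 44.08353805541992) 0.079
block
3 753 [421.7 206.1] ((534.3026733398438, -354.8768310546875), (50.67161178588867, 126.34685516357422), 13.880882263183594) 0.0423
board
1 5061 [285.  194.2] ((575.1424560546875, 45.060874938964844), (150.1516876220703, 308.8279113769531), 8.957121849060059) 0.0206
2 47 [341.6 232.5] ((459.8963928222656, -122.12625122070312), (32.310325622558594, 8.787583351135254), 89.89318084716797) 0.021
wheel
1 259 [260.7 209.7] ((517.8638916015625, 105.96572875976562), (63.29237365722656, 62.580387115478516), 80.29125213623047) 0.0852
smallblk
1 332 [372.3 194.6] ((570.2864990234375, -213.28219604492188), (35.436100006103516, 84.94512939453125), 14.964683532714844) 0.0277
pivot [0.57755239 0.03282873 0.06      ] wheel [0.5185214  0.10655451 0.092     ] lug [ 0.60828553 -0.03442872  0.054     ] hole [ 0.57655477 -0.04084233  0.043     ]
tab [ 0.54080859 -0.3837754   0.083     ] knob [ 0.52565777 -0.32446256  0.08      ]
tab [ 0.53970884 -0.38291944  0.08396092]
knob [ 0.52646587 -0.32465196  0.07819875]
piv [0.57876524 0.03252103 0.06302612]
lug [ 0.60725345 -0.02453897  0.05208139]
plate [ 0.55808818 -0.03032197  0.04572905]
```

```bash
cat >> h.py <<'E'
def go(x,y,z,yaw=None):
    "delta from the measured pose, tool axes as they stand (mm) and turn about tool z (deg)"
    s=ctrl.get_state(); M=R.from_rotvec(s["tool_rot"]).as_matrix(); p=np.array(s["position"])
    w=np.degrees(np.arctan2(M[1,0],M[0,0])); 
    print("t",round(s["time"],2),"pos",p.round(4),"yaw",w.round(2),"tilt",(M[:2,2]*1000).round(1),"mrad F",np.round(s["ft_force"],1),"grip",round(s["grip_width"]*87,1),np.round(s["grip_force"],1))
    print(" shift mm",((np.array([x,y,z])-p)@M*1000).round(1), "turnz", None if yaw is None else round((w-yaw+180)%360-180,1))
E
python3 - <<'E'
from h import *
f=np.load("top0.npz");c=(f["K"],f["R"],f["t"]);P=cloud(c,f["d"]);P[f["d"]==0]=np.nan
a=np.array([.275,-.588]);b=np.array([.541,-.3835])
X=P.reshape(-1,3)
for lo,hi in((0,.3),(.3,.6),(.6,1.01)):
    s=((X[:,:2]-a)@(b-a))/((b-a)@(b-a)); n=X[:,:2]-a-s[:,None]*(b-a)
    m=(s>lo)&(s<hi)&(np.linalg.norm(n,axis=1)<.13)&(X[:,2]<.15); print(lo,np.nanmax(X[m,2]) if m.any() else None)
go(.541,-.3835,.19,116); M=R.from_euler('z',116,degrees=True).as_matrix()@np.diag([1,-1,-1.])
print(((b-a)@M[:2,:2]))
E
```

```text
0 0.04187477093953216
0.3 0.043638095921449016
0.6 0.08858766638920165
t 0.1 pos [ 0.2747 -0.5885  0.1829] yaw 25.03 tilt [-0.8  1.5] mrad F [-0.6  1.4 -0.4] grip 87.3 0.0
 shift mm [328.  -73.1  -7. ] turnz -91.0
[0.06719666 0.32872612]
```

```bash
python3 -m handwheel '[[0.087,0,0,0,0,0,-10.1],[0.087,0,0,0,0,0,-10.1],[0.087,0,0,0,0,0,-10.1],[0.087,0,0,0,0,0,-10.1],[0.087,0,0,0,0,0,-10.1],[0.087,0,0,0,0,0,-10.1],[0.087,0,0,0,0,0,-10.1],[0.087,0,0,0,0,0,-10.1],[0.087,0,0,0,0,0,-10.1],[0.087,0,0,0,0,0,0]]'
python3 -m handwheel '[[0.05,0.010,0.05,-0.001,0,0,0],[0.05,0.010,0.05,-0.001,0,0,0],[0.05,0.010,0.05,-0.001,0,0,0],[0.05,0.010,0.05,-0.001,0,0,0],[0.05,0.010,0.05,-0.001,0,0,0],[0.05,0.010,0.05,-0.001,0,0,0],[0.05,0,0,0,0,0,0],[0.05,0,0,0,0,0,0]]'
python3 - <<'E'
from h import *
go(.541,-.3835,.19,116)
im,d=ctrl.get_image("wrist");c=cam("wrist");np.savez("w1.npz",im=im,d=d,K=c[0],R=c[1],t=c[2])
cv2.imwrite("pics/w1.png",im);print(-c[1].T@c[2],c[0][0,0],proj(c,[.541,-.3835,.083]))
E
```

```text
time: 1.35
position: [0.2748, -0.5887, 0.1833]
tool_rot: [-1.669, -2.661, -0.001]
ft_force: [-0.3, 0.1, -0.3]
grip_width: 0.999
grip_force: 0.0
time: 2.35
position: [0.518, -0.4043, 0.1895]
tool_rot: [-1.669, -2.661, 0.001]
ft_force: [-0.6, -0.2, -0.6]
grip_width: 0.574
grip_force: 0.0
t 2.35 pos [ 0.518  -0.4043  0.1895] yaw 115.81 tilt [-1.2 -0.4] mrad F [-0.6 -0.2 -0.6] grip 50.0 0.0
 shift mm [ 8.7 29.8 -0.6] turnz -0.2
[ 0.48697362 -0.33972271  0.38941186] 307.1713706902365 [348.58760457 172.58827157]
```

View pics/w1.png

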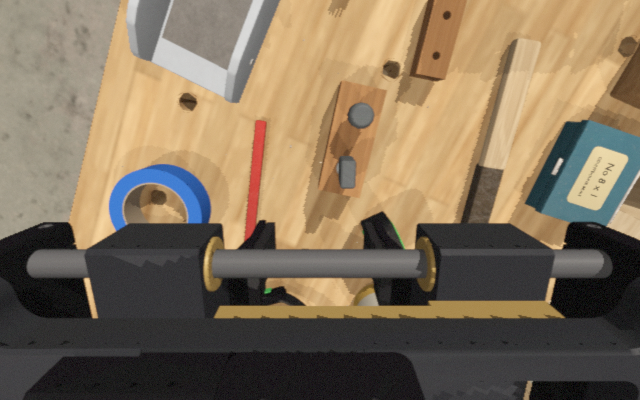

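The wrist view shows the flat tab head at (347,172) with its long side nearly vertical, which suits this grip. The round knob is at (361,115). I'll measure both.

```bash
python3 - <<'E'
from h import *
f=np.load("w1.npz");c=(f["K"],f["R"],f["t"]);P=cloud(c,f["d"]);P[f["d"]==0]=np.nan;Z=P[...,2]
b=np.zeros((400,640),bool);b[90:200,310:395]=1
for lo,z in((.077,.083),(.074,.080)):
    n,l,st,ce=cv2.connectedComponentsWithStats((b&(Z>lo)&(Z<.1)).astype(np.uint8))
    for i in range(1,n):
        if st[i,4]<30: continue
        r=cv2.minAreaRect(np.array([ray(c,u,v,z)[:2]*1000 for v,u in np.argwhere(l==i)],np.float32));print(ce[i].round(1),st[i,4],r,np.nanmedian(Z[l==i]))
E
```

```text
[361.5 115.4] 424 ((526.5481567382812, -328.0354919433594), (22.355480194091797, 21.63123321533203), 25.751047134399414) 0.07882658630157137
[347.7 173.9] 443 ((540.934326171875, -385.33966064453125), (15.897565841674805, 29.235403060913086), 24.84181022644043) 0.08178769381440078
[361.3 115.3] 520 ((526.628173828125, -327.79302978515625), (24.1680908203125, 24.30097770690918), 71.34664916992188) 0.0785591903560176
[347.6 173.6] 457 ((541.2803344726562, -385.31951904296875), (16.31631088256836, 30.379140853881836), 25.759828567504883) 0.08175784773730575
```

```bash
python3 -m handwheel '[[0.04,0.008,0.029,0.02,0,0,0.5],[0.04,0,0,0.03,0,0,0],[0.04,0,0,0.03,0,0,0],[0.04,0,0,0.03,0,0,0],[0.04,0,0,0.015,0,0,0],[0.04,0,0,0.0125,0,0,0],[0.04,0,0,0,0,0,0],[0.04,0,0,0,0,0,0]]' 25; python3 -c "
from h import *
go(.541,-.3847,.051,115.3)"
```

```text
time: 3.4
position: [0.5418, -0.3845, 0.0535]
tool_rot: [1.678, 2.654, -0.0]
ft_force: [0.0, -0.5, 0.4]
grip_width: 0.457
grip_force: 0.0
t 3.4 pos [ 0.5418 -0.3845  0.0535] yaw 115.41 tilt [ 1.5 -1.1] mrad F [ 0.  -0.5  0.4] grip 39.8 0.0
 shift mm [ 0.2 -0.8  2.5] turnz 0.1
```

```bash
python3 -m handwheel '[[0.04,0,-0.0005,0.002,0,0,0],[0.005,0,0,0,0,0,0],[0.005,0,0,0,0,0,0],[0.005,0,0,0,0,0,0],[0.005,0,0,0,0,0,0],[0.005,0,0,0,0,0,0]]' 50; python3 -c "
from h import *
go(.541,-.3847,.051,115.3)"
```

```text
time: 4.15
position: [0.5407, -0.3842, 0.0503]
tool_rot: [1.678, 2.656, -0.0]
ft_force: [0.4, 1.2, 0.6]
grip_width: 0.07
grip_force: 0.0
t 4.15 pos [ 0.5407 -0.3842  0.0503] yaw 115.43 tilt [-0.  -0.1] mrad F [0.4 1.2 0.6] grip 6.1 0.0
 shift mm [-0.6  0.1 -0.7] turnz 0.1
```

The fingers closed to 6 mm on nothing, so something is off. I'll look before going on.

```bash
python3 - <<'E'
from h import *
go(0,0,0)
im,d=ctrl.get_image("wrist");c=cam("wrist")
t,dt=ctrl.get_image("top")
print(proj(c,[.541,-.385,.083]))
cv2.imwrite("pics/w2.png",np.hstack([cv2.resize(im[60:330,220:480],(400,415)),cv2.resize(t[150:260,370:476],(400,415))]))
E
```

```text
t 4.15 pos [ 0.5407 -0.3842  0.0503] yaw 115.43 tilt [-0.  -0.1] mrad F [0.4 1.2 0.6] grip 6.1 0.0
 shift mm [ 579.2 -323.3   50.3] turnz None
[317.47384098 237.11179087]
```

View pics/w2.png

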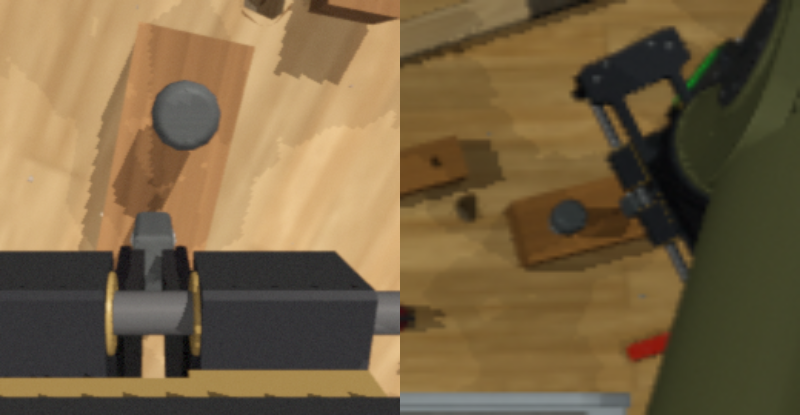

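```bash
python3 -m handwheel '[[0.005,0,0,0,0,0,0],[0.005,0,0,0,0,0,0],[0.005,0,0,0,0,0,0],[0.005,0,0,0,0,0,0]]' 50; python3 - <<'E'
from h import *
s=ctrl.get_state()
im,d=ctrl.get_image("wrist");c=cam("wrist");P=cloud(c,d)
M=R.from_rotvec(s["tool_rot"]).as_matrix();Q=(P-s["position"])@M*1000
for v in range(195,310,6): print(v,[f"{Q[v,u,0]:.0f},{Q[v,u,1]:.0f},{P[v,u,2]*1000:.0f}" for u in range(291,350,6)])
E
```

```text
time: 4.75
position: [0.5406, -0.3842, 0.0503]
tool_rot: [-1.678, -2.656, 0.0]
ft_force: [0.3, -0.0, -0.1]
grip_width: 0.057
grip_force: 0.0
195 ['13,-19,40', '13,-15,41', '13,-10,41', '13,-6,41', '13,-2,41', '13,2,42', '13,7,41', '13,11,41', '13,15,42', '13,19,42']
201 ['9,-19,41', '8,-15,41', '9,-10,41', '13,-6,55', '14,-2,58', '14,2,58', '14,6,58', '9,11,42', '9,15,41', '8,19,40']
207 ['4,-19,42', '4,-15,41', '4,-11,41', '13,-5,67', '13,-2,70', '14,2,72', '14,6,70', '4,11,39', '4,15,40', '4,19,41']
213 ['-0,-19,41', '-1,-15,41', '-0,-11,42', '13,-5,79', '13,-1,80', '14,2,81', '13,6,80', '1,11,47', '-1,15,40', '-1,20,41']
219 ['-5,-19,40', '-5,-15,41', '-5,-11,42', '10,-5,82', '72,1,250', '10,2,82', '10,6,83', '-3,11,45', '-5,15,40', '-5,20,40']
225 ['39,-7,165', '-10,-15,41', '12,-8,96', '11,-5,93', '10,-1,90', '6,2,82', '11,5,94', '12,8,95', '12,11,98', '39,9,166']
231 ['39,-7,170', '-14,-15,42', '12,-7,105', '10,-4,101', '6,-1,91', '2,2,82', '11,5,101', '10,8,100', '12,11,104', '39,8,169']
237 ['72,1,250', '12,-10,113', '12,-7,113', '11,-4,110', '3,-1,92', '-1,2,83', '10,5,109',
[... 886 characters left out ...]
-79,3,-0', '4,4,137', '4,7,138', '10,8,148', '30,8,179']
285 ['28,-6,180', '24,-5,173', '1,-6,137', '1,-3,137', '-85,-3,-1', '-85,3,-0', '2,4,138', '1,7,137', '9,8,149', '27,8,179']
291 ['27,-6,181', '15,-6,162', '-2,-6,137', '-1,-3,139', '-92,-3,-1', '-91,3,-1', '-2,4,137', '-2,7,137', '6,8,149', '24,8,176']
297 ['26,-6,182', '14,-6,165', '-4,-6,137', '-4,-3,137', '-98,-3,-0', '-98,3,-1', '-5,4,137', '-5,7,136', '5,8,151', '20,8,173']
303 ['24,-6,182', '12,-6,164', '-7,-6,137', '-8,-3,137', '-104,-3,-1', '-104,3,-1', '-8,4,137', '-7,7,138', '2,8,150', '24,7,182']
309 ['25,-6,185', '25,-4,186', '25,-3,186', '25,-2,185', '25,-0,185', '24,1,185', '72,1,250', '25,4,185', '25,6,186', '24,7,184']
```

```bash
python3 - <<'E'
from h import *
f=np.load("w1.npz");c=(f["K"],f["R"],f["t"]);P=cloud(c,f["d"])
p=np.array([.518,-.4043,.1895]);M=R.from_rotvec([-1.669,-2.661,.001]).as_matrix();Q=(P-p)@M*1000
for y in(-25,0,25):print(y,[proj(c,p+M@np.array([0,y,z])/1000).round(0) for z in(0,-20,-40)])
print("cam tool",(-c[1].T@c[2]-p)@M)
for u in(245,255,262,270,365,375,385): print(u,[(v,*Q[v,u].round(0).astype(int)) for v in range(206,275,8)])
E
```

```text
-25 [array([283., 216.]), array([279., 227.]), array([275., 240.])]
0 [array([319., 216.]), array([319., 227.]), array([319., 240.])]
25 [array([356., 216.]), array([359., 227.]), array([364., 240.])]
cam tool [ 7.16602739e-02  2.11597656e-05 -1.99906028e-01]
245 [(206, np.int64(-54), np.int64(-99), np.int64(191)), (214, np.int64(-65), np.int64(-100), np.int64(191)), (222, np.int64(-76), np.int64(-100), np.int64(190)), (230, np.int64(-88), np.int64(-101), np.int64(190)), (238, np.int64(-97), np.int64(-100), np.int64(183)), (246, np.int64(12), np.int64(-34), np.int64(-73)), (254, np.int64(33), np.int64(-21), np.int64(-122)), (262, np.int64(31), np.int64(-20), np.int64(-124)), (270, np.int64(30), np.int64(-20), np.int64(-127))]
255 [(206, np.int64(-51), np.int64(-84), np.int64(182)), (214, np.int64(-63), np.int64(-85), np.int64(184)), (222, np.int64(-73), np.int64(-85), np.int64(182)), (230, np.int64(11), np.int64(-33), np.int64(-53)), (238, np.int64(12), np.int64(-31), np.int64(-64)), (246, np.int64(10), np.int64(-30), np.int64(-69)), (254, np.int64(34), np.int64(-17), np.int64(-124))
[... 1720 characters left out ...]
4(10), np.int64(28), np.int64(-59)), (246, np.int64(10), np.int64(26), np.int64(-69)), (254, np.int64(33), np.int64(15), np.int64(-123)), (262, np.int64(32), np.int64(15), np.int64(-125)), (270, np.int64(30), np.int64(15), np.int64(-126))]
385 [(206, np.int64(-54), np.int64(88), np.int64(191)), (214, np.int64(-55), np.int64(82), np.int64(161)), (222, np.int64(-58), np.int64(78), np.int64(141)), (230, np.int64(11), np.int64(34), np.int64(-53)), (238, np.int64(11), np.int64(32), np.int64(-63)), (246, np.int64(10), np.int64(30), np.int64(-69)), (254, np.int64(33), np.int64(18), np.int64(-124)), (262, np.int64(32), np.int64(18), np.int64(-126)), (270, np.int64(30), np.int64(18), np.int64(-126))]
```

The visible fingertips sit about 37 mm behind the reported TCP, so the fingers closed above the tab without touching it. I'll measure that offset exactly.

```bash
python3 - <<'E'
from h import *
f=np.load("w1.npz");c=(f["K"],f["R"],f["t"]);P=cloud(c,f["d"])
p=np.array([.518,-.4043,.1895]);M=R.from_rotvec([-1.669,-2.661,.001]).as_matrix();Q=(P-p)@M*1000
for s in(-1,1):
    m=(abs(Q[...,0])<14)&(s*Q[...,1]>18)&(s*Q[...,1]<50)&(Q[...,2]<5)&(Q[...,2]>-100)&(f["d"]>0); q=Q[m]
    print(m.sum(),np.sort(q[:,2])[-8:].round(1),"y at tips",q[q[:,2]>-43][:,1].min().round(1),q[q[:,2]>-43][:,1].max().round(1),"x",q[:,0].min().round(1),q[:,0].max().round(1))
go(.541,-.3845,.013,115.3)
E
```

```text
1442 [-38.1 -38.  -37.8 -37.8 -37.5 -37.5 -37.4 -37. ] y at tips -33.4 -24.7 x -9.5 12.2
1443 [-38.1 -38.1 -38.  -38.  -37.8 -37.6 -37.3 -37.1] y at tips 25.0 33.9 x -9.3 12.2
t 4.8 pos [ 0.5407 -0.3842  0.0504] yaw 115.43 tilt [ 0.  -0.1] mrad F [-0.3  0.5 -1. ] grip 5.0 0.0
 shift mm [-0.4  0.2 37.4] turnz 0.1
```

```bash
python3 -m handwheel '[[0.04,0,0,0,0,0,0],[0.04,0,0,0,0,0,0],[0.04,0,0,0,0,0,0],[0.04,0,0,0,0,0,0],[0.04,0,0,0.012,0,0,0],[0.04,0,0,0.012,0,0,0],[0.04,0,0,0.012,0,0,0],[0.04,0,0,0,0,0,0]]'; python3 -m handwheel '[[0.005,0,0,0,0,0,0],[0.005,0,0,0,0,0,0],[0.005,0,0,0,0,0,0],[0.005,0,0,0,0,0,0],[0.005,0,0,0,0,0,0]]' 50
```

```text
time: 5.8
position: [0.5395, -0.3835, 0.0124]
tool_rot: [-1.676, -2.653, -0.0]
ft_force: [0.2, -0.1, 1.2]
grip_width: 0.461
grip_force: 0.0
time: 6.42
position: [0.541, -0.3845, 0.0149]
tool_rot: [1.678, 2.655, -0.0]
ft_force: [0.4, 0.3, 2.9]
grip_width: 0.179
grip_force: 50.0
```

```bash
python3 -m handwheel '[[0.005,0,0,-0.01,0,0,0],[0.005,0,0,-0.02,0,0,0],[0.005,0,0,-0.03,0,0,0],[0.005,0,0,-0.03,0,0,0],[0.005,0,0,-0.03,0,0,0],[0.005,0,0,0,0,0,0]]'; python3 -m handwheel '[[0.005,0.038,0.035,0,0,0,0],[0.005,0.038,0.035,0,0,0,0],[0.005,0.038,0.035,0,0,0,0],[0.005,0.038,0.035,0,0,0,0],[0.005,0.038,0.035,0,0,0,0],[0.005,0.038,0.035,0,0,0,0],[0.005,0,0,0,0,0,0],[0.005,0,0,0,0,0,0],[0.005,0,0,0,0,0,0],[0.005,0,0,0,0,0,0]]'
python3 - <<'E'
from h import *
go(.608,-.0345,.13,115.3)
im,d=ctrl.get_image("wrist");c=cam("wrist");s=ctrl.get_state();np.savez("w3.npz",im=im,d=d,K=c[0],R=c[1],t=c[2],p=s["position"],r=s["tool_rot"])
a=im[0:330,120:520];cv2.imwrite("pics/w3.png",cv2.resize(a,(727,600)))
print(proj(c,[.608,-.0345,.054]),proj(c,[.5766,-.041,.043]))
E
```

```text
time: 7.18
position: [0.5428, -0.3853, 0.1389]
tool_rot: [1.674, 2.65, -0.001]
ft_force: [1.3, 0.7, -0.2]
grip_width: 0.181
grip_force: 50.0
time: 8.43
position: [0.6321, -0.0898, 0.1342]
tool_rot: [-1.681, -2.654, 0.001]
ft_force: [-0.4, 0.3, -1.0]
grip_width: 0.179
grip_force: 50.0
t 8.43 pos [ 0.6321 -0.0898  0.1342] yaw 115.29 tilt [-0.4 -0.5] mrad F [-0.4  0.3 -1. ] grip 15.6 50.0
 shift mm [60.3  1.9  4.2] turnz -0.0
[319.94601028 122.51361465] [286.0039513 113.5602896]
```

View pics/w3.png

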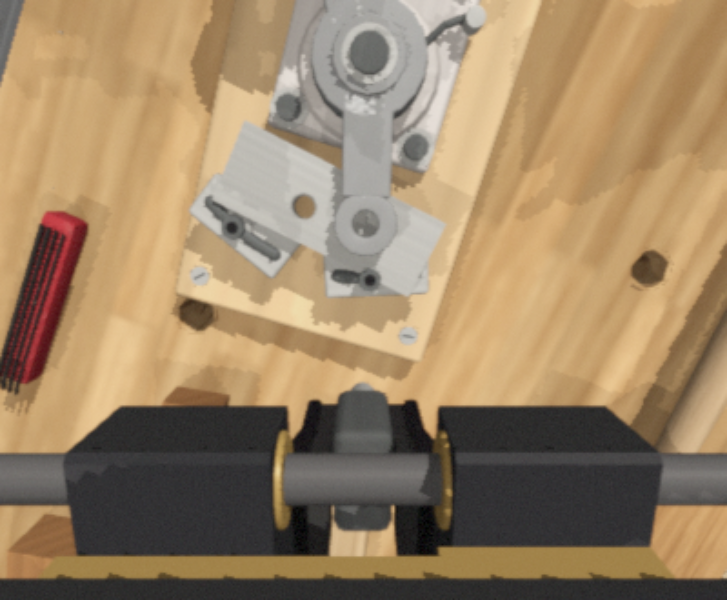

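The wrist view shows the lug hole at crop (365,222) and the lock plate hole at (304,206). The pin is held straight between the pads at (363,430). I'll turn these into world points.

```bash
python3 - <<'E'
from h import *
f=np.load("w3.npz");c=(f["K"],f["R"],f["t"])
g=lambda x,y,z:ray(c,120+x*.55-.25,y*.55-.25,z)
L=g(365,222,.054);H=g(304,206,.043);print(L,H)
piv=np.array([.5777,.0335])
for A in(L,H): d=A[:2]-piv;print(np.hypot(*d),np.arctan2(d[1],d[0]))
P=cloud(c,f["d"]);M=R.from_rotvec(f["r"]).as_matrix();Q=(P-f["p"])@M*1000
m=(P[...,2]>.07)&(Q[...,2]>-38+0)&(abs(Q[...,0])<25)&(abs(Q[...,1])<25);q=Q[m];print(m.sum(),q.min(0),q.max(0))
m2=(abs(Q[...,1])<9)&(abs(Q[...,0])<18)&(Q[...,2]<0)&(Q[...,2]>-80);q=Q[m2];print(m2.sum(),np.percentile(q,[2,50,98],axis=0).round(1))
go(L[0],L[1],.13,115.3)
E
```

```text
[ 0.60819857 -0.03376768  0.054     ] [ 0.57720251 -0.04021212  0.043     ]
0.07385866923097183 -1.1451258761512682
0.07371380317863742 -1.5775452774069605
120 [  0.9693507  -13.17514154 -37.92064313] [14.23237221 15.99335727  3.49176082]
1627 [[-14.2  -8.4 -77.3]
 [ 11.4   0.4 -65.3]
 [ 14.2   8.8 -34.8]]
t 8.47 pos [ 0.6322 -0.0895  0.1342] yaw 115.31 tilt [-0.2 -0.4] mrad F [ 0.6 -0.2 -0.2] grip 15.5 50.0
 shift mm [60.6  2.2  4.2] turnz 0.0
```

```bash
python3 -m handwheel '[[0.005,0.0202,0.0007,0,0,0,0],[0.005,0.0202,0.0007,0,0,0,0],[0.005,0.0202,0.0007,0,0,0,0],[0.005,0,0,0.02,0,0,0],[0.005,0,0,0.02,0,0,0],[0.005,0,0,0.02,0,0,0],[0.005,0,0,0.006,0,0,0],[0.005,0,0,0,0,0,0],[0.005,0,0,0,0,0,0],[0.005,0,0,0,0,0,0]]'; python3 - <<'E'
from h import *
go(.6083,-.034,.0635,115.3)
im,d=ctrl.get_image("wrist");c=cam("wrist");im2,_=ctrl.get_image("side");cs=cam("side")
u,v=proj(c,[.608,-.034,.054]);print(u,v,proj(cs,[.608,-.034,.054]))
U,V=map(int,proj(cs,[.608,-.034,.07]))
cv2.imwrite("pics/w4.png",np.hstack([cv2.resize(im[100:300,220:420],(400,400)),cv2.resize(im2[V-30:V+30,U-30:U+30],(400,400),interpolation=cv2.INTER_CUBIC)]))
E
```

```text
time: 9.72
position: [0.609, -0.0325, 0.0692]
tool_rot: [1.677, 2.655, 0.001]
ft_force: [-0.4, 0.1, -0.2]
grip_width: 0.182
grip_force: 50.0
t 9.72 pos [ 0.609  -0.0325  0.0692] yaw 115.43 tilt [ 1.5 -0.2] mrad F [-0.4  0.1 -0.2] grip 15.8 50.0
 shift mm [-1.1 -1.3  5.7] turnz 0.1
315.9040609535196 211.09070540826724 [330.60365926 202.21231033]
```

View pics/w4.png

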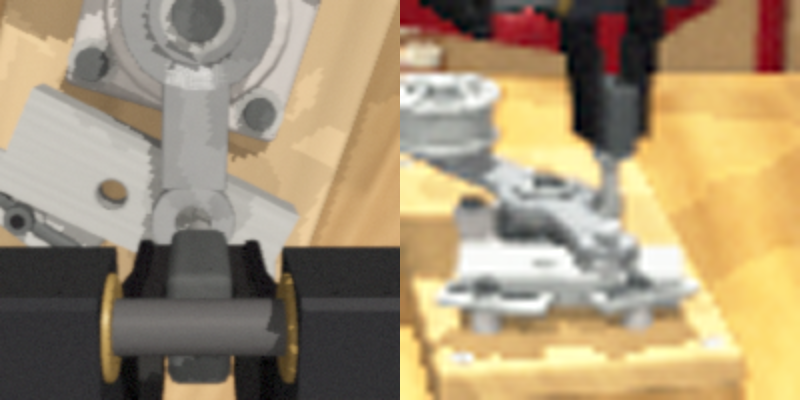

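```bash
python3 -m handwheel '[[0.005,-0.001,-0.0012,0,0,0,0],[0.005,0,0,0.004,0,0,0],[0.005,0,0,0.004,0,0,0],[0.005,0,0,0.002,0,0,0],[0.005,0,0,0,0,0,0]]';python3 -m handwheel '[[0.005,0,0,0.002,0,0,0],[0.005,0,0,0.002,0,0,0],[0.005,0,0,0,0,0,0]]';python3 -c "
from h import *
go(.6083,-.0343,.048,115.3)"
```

```text
time: 10.45
position: [0.6074, -0.0339, 0.058]
tool_rot: [-1.678, -2.656, 0.0]
ft_force: [0.5, 0.1, -0.1]
grip_width: 0.177
grip_force: 50.0
time: 10.82
position: [0.6075, -0.0339, 0.0541]
tool_rot: [-1.678, -2.656, 0.0]
ft_force: [-0.6, 0.5, -1.5]
grip_width: 0.18
grip_force: 50.0
t 10.82 pos [ 0.6075 -0.0339  0.0541] yaw 115.43 tilt [-0.3 -0.1] mrad F [-0.6  0.5 -1.5] grip 15.6 50.0
 shift mm [-0.7  0.6  6.1] turnz 0.1
```

```bash
python3 -m handwheel '[[0.005,0,0,0.002,0,0,0],[0.005,0,0,0,0,0,0]]';python3 -m handwheel '[[0.005,0,0,0.002,0,0,0],[0.005,0,0,0,0,0,0]]';python3 -m handwheel '[[0.005,0,0,0.001,0,0,0],[0.005,0,0,0,0,0,0]]'
```

```text
time: 11.08
position: [0.6075, -0.034, 0.0522]
tool_rot: [-1.678, -2.656, 0.0]
ft_force: [-0.3, 0.4, -1.3]
grip_width: 0.174
grip_force: 50.0
time: 11.32
position: [0.6075, -0.0339, 0.0501]
tool_rot: [-1.678, -2.656, 0.0]
ft_force: [1.3, 0.2, -1.3]
grip_width: 0.181
grip_force: 50.0
time: 11.58
position: [0.6076, -0.0339, 0.0493]
tool_rot: [-1.678, -2.656, 0.0]
ft_force: [0.1, -0.0, -1.2]
grip_width: 0.179
grip_force: 50.0
```

```bash
python3 -m handwheel '[[0.005,0,0,0.001,0,0,0],[0.005,0,0,0,0,0,0]]';python3 -m handwheel '[[0.005,0,0,0.001,0,0,0],[0.005,0,0,0,0,0,0]]'; python3 -m handwheel '[[0.005,0,0,0.0005,0,0,0],[0.005,0,0,0,0,0,0]]'
```

```text
time: 11.82
position: [0.6076, -0.0339, 0.0482]
tool_rot: [-1.678, -2.656, 0.0]
ft_force: [0.2, -0.3, -0.6]
grip_width: 0.181
grip_force: 50.0
time: 12.08
position: [0.6078, -0.034, 0.0478]
tool_rot: [1.678, 2.655, -0.0]
ft_force: [-0.2, -0.7, 2.2]
grip_width: 0.18
grip_force: 50.0
time: 12.32
position: [0.6079, -0.0339, 0.0477]
tool_rot: [1.678, 2.655, -0.0]
ft_force: [-2.1, -0.7, 4.9]
grip_width: 0.181
grip_force: 50.0
```

The nose is on the plate at about 5 N. I'll back off 1 mm and start swinging along the arc.

```bash
python3 -m handwheel '[[0.005,0,0,-0.0018,0,0,0],[0.005,0.0002,-0.0032,0,0,0,0],[0.005,0.0003,-0.0032,0,0,0,0],[0.005,0.0004,-0.0032,0,0,0,0],[0.005,0.0006,-0.0032,0,0,0,0],[0.005,0.0007,-0.0032,0,0,0,0],[0.005,0,0,0,0,0,0]]';python3 -c "
from h import *
go(.577,-.0405,.049,115.3)"
```

```text
time: 13.2
position: [0.5932, -0.0386, 0.0491]
tool_rot: [1.677, 2.654, 0.002]
ft_force: [5.5, 0.8, -1.8]
grip_width: 0.177
grip_force: 50.0
t 13.2 pos [ 0.5932 -0.0386  0.0491] yaw 115.43 tilt [2.4 0.2] mrad F [ 5.5  0.8 -1.8] grip 15.4 50.0
 shift mm [  5.2 -15.4   0. ] turnz 0.1
```

```bash
python3 -m handwheel '[[0.005,0.0009,-0.0031,0,0,0,0],[0.005,0.001,-0.0031,0,0,0,0],[0.005,0.0011,-0.003,0,0,0,0],[0.005,0.0011,-0.003,0,0,0,0],[0.005,0,0,0,0,0,0]]';python3 -c "
from h import *
go(.577,-.0405,.049,115.3)"
```

```text
time: 13.82
position: [0.5814, -0.0405, 0.0494]
tool_rot: [1.676, 2.653, 0.003]
ft_force: [6.1, 0.9, -2.4]
grip_width: 0.181
grip_force: 50.0
t 13.82 pos [ 0.5814 -0.0405  0.0494] yaw 115.42 tilt [ 4.3 -0.2] mrad F [ 6.1  0.9 -2.4] grip 15.7 50.0
 shift mm [ 1.9 -4.   0.4] turnz 0.1
```

```bash
python3 -m handwheel '[[0.005,0.0012,-0.0029,0,0,0,0],[0.005,0.0003,-0.0008,0,0,0,0],[0.005,0,0,0,0,0,0]]';python3 -m handwheel '[[0.005,0,0,0.0012,0,0,0],[0.005,0,0,0.0005,0,0,0],[0.005,0,0,0,0,0,0]]';python3 -m handwheel '[[0.005,0,0,0.0005,0,0,0],[0.005,0,0,0,0,0,0]]'
```

```text
time: 14.2
position: [0.5779, -0.0407, 0.0496]
tool_rot: [1.676, 2.652, 0.004]
ft_force: [6.8, 0.4, -2.0]
grip_width: 0.177
grip_force: 50.0
time: 14.58
position: [0.5787, -0.0409, 0.0487]
tool_rot: [1.675, 2.651, 0.005]
ft_force: [7.2, -0.1, -0.0]
grip_width: 0.18
grip_force: 50.0
time: 14.82
position: [0.5787, -0.0409, 0.0483]
tool_rot: [1.675, 2.651, 0.005]
ft_force: [5.7, 1.0, 1.7]
grip_width: 0.178
grip_force: 50.0
```

```bash
python3 -m handwheel '[[0.005,0,0,0.0007,0,0,0],[0.005,0,0,0,0,0,0]]';for i in 1; do python3 -m handwheel '[[0.005,0.0003,-0.0007,0,0,0,0],[0.005,0,0,0,0,0,0]]'; python3 -m handwheel '[[0.005,0.0003,-0.0007,0,0,0,0],[0.005,0,0,0,0,0,0]]'; done
```

```text
time: 15.08
position: [0.5788, -0.0409, 0.0477]
tool_rot: [1.675, 2.651, 0.005]
ft_force: [5.6, 1.1, 2.4]
grip_width: 0.18
grip_force: 50.0
time: 15.32
position: [0.5783, -0.0408, 0.0477]
tool_rot: [1.675, 2.65, 0.006]
ft_force: [9.0, 1.1, 1.2]
grip_width: 0.177
grip_force: 50.0
time: 15.58
position: [0.5776, -0.0408, 0.0477]
tool_rot: [1.675, 2.65, 0.006]
ft_force: [8.0, 0.9, 1.3]
grip_width: 0.174
grip_force: 50.0
```

```bash
python3 -m handwheel '[[0.005,0.0003,-0.0007,0.0004,0,0,0],[0.005,0,0,0,0,0,0]]'; python3 -m handwheel '[[0.005,0.0003,-0.0007,0.0002,0,0,0],[0.005,0,0,0,0,0,0]]';python3 -m handwheel '[[0.005,0.0003,-0.0007,0.0002,0,0,0],[0.005,0,0,0,0,0,0]]'
```

```text
time: 15.82
position: [0.5772, -0.0408, 0.0476]
tool_rot: [1.674, 2.65, 0.006]
ft_force: [7.6, 0.1, 1.9]
grip_width: 0.182
grip_force: 50.0
time: 16.08
position: [0.5763, -0.0409, 0.0474]
tool_rot: [1.674, 2.65, 0.006]
ft_force: [8.4, 0.5, 2.1]
grip_width: 0.179
grip_force: 50.0
time: 16.32
position: [0.5756, -0.0409, 0.0472]
tool_rot: [1.674, 2.65, 0.006]
ft_force: [8.6, 0.2, 1.4]
grip_width: 0.181
grip_force: 50.0
```

```bash
python3 -m handwheel '[[0.005,0,0,0.0008,0,0,0],[0.005,0,0,0,0,0,0]]'; python3 -m handwheel '[[0.005,0,0,0.0008,0,0,0],[0.005,0,0,0,0,0,0]]'
```

```text
time: 16.58
position: [0.5755, -0.0409, 0.0463]
tool_rot: [1.674, 2.65, 0.006]
ft_force: [7.6, 0.6, 1.7]
grip_width: 0.181
grip_force: 50.0
time: 16.82
position: [0.5755, -0.0409, 0.0454]
tool_rot: [1.674, 2.65, 0.006]
ft_force: [7.5, 0.0, 2.4]
grip_width: 0.18
grip_force: 50.0
```

```bash
python3 -m handwheel '[[0.005,0,0,0.001,0,0,0],[0.005,0,0,0.001,0,0,0],[0.005,0,0,0,0,0,0]]'; python3 -m handwheel '[[0.005,0,0,0.001,0,0,0],[0.005,0,0,0.001,0,0,0],[0.005,0,0,0,0,0,0]]'
```

```text
time: 17.2
position: [0.5755, -0.0409, 0.0434]
tool_rot: [1.674, 2.65, 0.006]
ft_force: [7.8, 0.6, 1.3]
grip_width: 0.181
grip_force: 50.0
time: 17.58
position: [0.5754, -0.0409, 0.0413]
tool_rot: [1.674, 2.65, 0.006]
ft_force: [7.3, -0.0, 1.3]
grip_width: 0.176
grip_force: 50.0
```

The nose is in the hole with only lug friction resisting. I'll keep lowering it.

```bash
python3 -m handwheel '[[0.005,0,0,0.002,0,0,0],[0.005,0,0,0.002,0,0,0],[0.005,0,0,0.002,0,0,0],[0.005,0,0,0,0,0,0]]'; python3 -m handwheel '[[0.005,0,0,0.002,0,0,0],[0.005,0,0,0.002,0,0,0],[0.005,0,0,0,0,0,0]]';python3 -m handwheel '[[0.005,0,0,0.0015,0,0,0],[0.005,0,0,0.0015,0,0,0],[0.005,0,0,0,0,0,0]]'
```

```text
time: 18.08
position: [0.5753, -0.0409, 0.0352]
tool_rot: [1.675, 2.65, 0.006]
ft_force: [7.9, 0.6, 1.1]
grip_width: 0.177
grip_force: 50.0
time: 18.45
position: [0.5752, -0.0409, 0.0311]
tool_rot: [1.675, 2.65, 0.005]
ft_force: [7.3, 0.8, 0.2]
grip_width: 0.179
grip_force: 50.0
time: 18.82
position: [0.5752, -0.0409, 0.0282]
tool_rot: [1.675, 2.651, 0.005]
ft_force: [7.4, -0.0, -0.3]
grip_width: 0.183
grip_force: 50.0
```

```bash
python3 -m handwheel '[[0.005,0,0,0.001,0,0,0],[0.005,0,0,0,0,0,0]]'; python3 -m handwheel '[[0.005,0,0,0.0007,0,0,0],[0.005,0,0,0,0,0,0]]';python3 -m handwheel '[[0.005,0,0,0.0005,0,0,0],[0.005,0,0,0,0,0,0]]';python3 -m handwheel '[[0.005,0,0,0.0004,0,0,0],[0.005,0,0,0,0,0,0]]'
```

```text
time: 19.08
position: [0.5753, -0.041, 0.0272]
tool_rot: [1.675, 2.65, 0.005]
ft_force: [8.6, -0.1, 0.8]
grip_width: 0.178
grip_force: 50.0
time: 19.32
position: [0.5754, -0.041, 0.0268]
tool_rot: [1.674, 2.65, 0.005]
ft_force: [6.6, 1.3, 2.2]
grip_width: 0.18
grip_force: 50.0
time: 19.58
position: [0.5758, -0.041, 0.0268]
tool_rot: [1.674, 2.65, 0.006]
ft_force: [7.0, 0.8, 4.1]
grip_width: 0.186
grip_force: 50.0
time: 19.82
position: [0.5762, -0.041, 0.0268]
tool_rot: [1.674, 2.649, 0.006]
ft_force: [6.5, 1.3, 5.4]
grip_width: 0.178
grip_force: 50.0
```

The collar is on the lug at exactly the predicted height. Before letting go I'll ease the side load onto the plate.

```bash
python3 -m handwheel '[[0.005,-0.0003,0.0008,0,0,0,0],[0.005,-0.0003,0.0008,0,0,0,0],[0.005,0,0,0,0,0,0]]'; python3 -m handwheel '[[0.005,-0.0003,0.0008,0,0,0,0],[0.005,-0.0003,0.0008,0,0,0,0],[0.005,0,0,0,0,0,0]]'
```

```text
time: 20.2
position: [0.577, -0.0411, 0.0268]
tool_rot: [1.675, 2.65, 0.004]
ft_force: [4.4, 0.4, 8.1]
grip_width: 0.177
grip_force: 50.0
time: 20.58
position: [0.5771, -0.0411, 0.0267]
tool_rot: [1.676, 2.652, 0.001]
ft_force: [1.4, -0.9, 11.2]
grip_width: 0.176
grip_force: 50.0
```

```bash
python3 -m handwheel '[[0.005,-0.0001,0.0003,-0.0008,0,0,0],[0.005,0,0,0,0,0,0]]' 15; python3 -m handwheel '[[0.022,0,0,0,0,0,0],[0.03,0,0,0,0,0,0],[0.04,0,0,0,0,0,0],[0.04,0,0,0,0,0,0]]';python3 -c "
from h import *
go(0.577,-.041,.027)"
```

```text
time: 20.82
position: [0.577, -0.041, 0.0267]
tool_rot: [1.676, 2.653, 0.001]
ft_force: [2.2, 0.0, 6.5]
grip_width: 0.185
grip_force: 15.0
time: 21.32
position: [0.5747, -0.0405, 0.024]
tool_rot: [-1.677, -2.655, 0.001]
ft_force: [0.3, 1.4, 0.4]
grip_width: 0.437
grip_force: 0.0
t 21.32 pos [ 0.5747 -0.0405  0.024 ] yaw 115.42 tilt [-1.5 -0. ] mrad F [0.3 1.4 0.4] grip 38.0 0.0
 shift mm [-1.5  1.9 -3. ] turnz None
```

```bash
python3 -m handwheel '[[0.04,0,0,-0.01,0,0,0],[0.04,0,0,-0.03,0,0,0],[0.04,0,0,-0.03,0,0,0],[0.04,0,0,-0.03,0,0,0],[0.04,0,0,-0.03,0,0,0],[0.04,-0.04,0,0,0,0,0],[0.04,-0.04,0,0,0,0,0],[0.04,0,0,0,0,0,0],[0.04,0,0,0,0,0,0]]';python3 - <<'E'
from h import *
im,d=ctrl.get_image("wrist");c=cam("wrist");P=cloud(c,d)
im2,_=ctrl.get_image("side");cs=cam("side")
u,v=map(int,proj(c,[.577,-.041,.07]));U,V=map(int,proj(cs,[.577,-.041,.06]))
Q=P[max(v-60,0):v+60,u-60:u+60].reshape(-1,3)
m=(np.hypot(Q[:,0]-.577,Q[:,1]+.041)<.03)&(Q[:,2]>.088);print("top high",m.sum());m=(np.hypot(Q[:,0]-.577,Q[:,1]+.041)<.03)&(Q[:,2]>.08);print(Q[m].mean(0),np.percentile(Q[m][:,2],[5,50,95]))
a=cv2.resize(im[max(v-80,0):v+80,u-80:u+80],(400,400));b=cv2.resize(im2[V-35:V+35,U-35:U+35],(400,400),interpolation=cv2.INTER_CUBIC)
cv2.imwrite("pics/w5.png",np.hstack([a,b]))
E
```

```text
time: 22.45
position: [0.6096, -0.1118, 0.1548]
tool_rot: [-1.677, -2.656, -0.001]
ft_force: [0.9, 0.3, 0.6]
grip_width: 0.458
grip_force: 0.0
top high 787
[ 0.57924238 -0.04102995  0.11285107] [0.09137918 0.09383255 0.35483097]
```

View pics/w5.png

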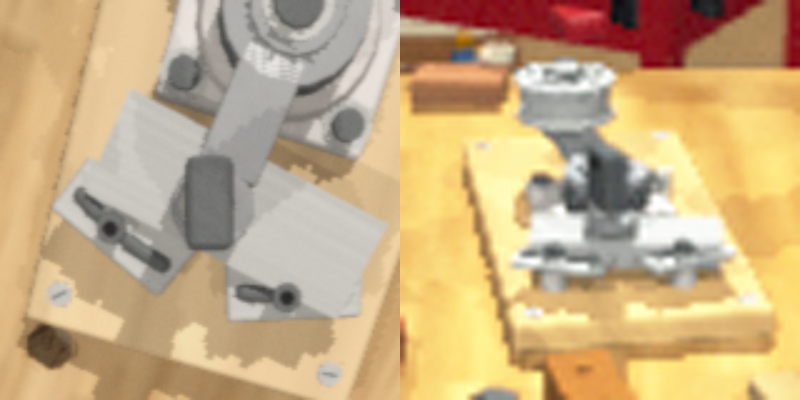

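The final views show the pin upright with its tab at (210,200) in the left half. The tab top is at z ≈ 0.094 m, against 0.095 m for fully home, and the arm is held swung back with the gripper clear. I'll hand it in.

```bash
python3 -c "
from bench import ctrl
print(ctrl.close_job())"
```

```text
the job is handed in; nothing more can be done
None
```

The locking pin is fully home and holds the swing arm back on its own with the gripper clear; I handed the job in at about 22.5 s and left the short pin and the other things alone.

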